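# Stow the jar and index the holder's stop on to it

### The arm

A 7-joint arm with a two-finger parallel gripper is mounted at the origin on a cart in front of the work surface, level with it; the furniture and walls round the work are solid. World frame = base frame: x ahead of the robot, y to its left, z up, the work surface at z = 0. Lengths are in m, angles in degrees, forces in N, time in s.
With the tool pointing down it reaches from about 0.425 to 0.925 m from the base axis. Payload 6.8 kg.
Tool frame: the origin (TCP) lies at the very end of the fingers, on their centre line; the grasp point (between the pads) lies 19 mm behind it (grasp_offset is the distance from the TCP to the grasp point, in m); z points along the fingers, y is the direction in which the jaws open and shut (so a half turn about z gives the same grasp; the last joint's range is limited). The gripper opens to 88 mm and grips with 3 to 60 N. Pads are 20 mm wide; open, the fingers measure 115 mm over their backs; the gripper's body (75 mm by 178 mm) begins 61 mm behind the grasp point.
Start: joints at [65.713, 27.33, 1.283, 89.118, -0.659, 63.558, -4.761], TCP at [0.21, -0.642, 0.223] pointing down, gripper open.
Joint ranges: [-169.35, 169.35], [-19.33, 120.38], [-80.79, 83.38], [13.8, 139.57], [-78.32, 258.32], [9.67, 109.79], [-169.56, 169.56]. Speed limits (degrees/s): [136.94, 136.94, 180, 180, 180, 180, 180].

### API

Orientations are given as [roll, pitch, yaw] about the fixed x, y, z axes, in that order (R = Rz(yaw) Ry(pitch) Rx(roll)).
In Python, from rig import get_state, camera, camera_info, close_job, grasp_offset gives the robot as it stands.
- The arm moves only by the tool drive_tool, never from a script. Its argument "deltas" is a list of rows, each a list of 3 entries, a list of its own where there are three numbers: the shift along the tool's x, y, z in m, then the turn, a rotation vector about the tool's x, y, z in degrees, then the opening, from -1 (shut) to 1 (fully open). A call has 1 to 12 rows; each row is the pose to reach, as a shift and turn from the pose measured when the call began, along the tool's axes at that moment; what a row does not reach only later rows make up. A row lasts 1/12 s, in which the tool goes at most 41.7 mm and 7.16 degrees, less where a joint would pass 70% of its speed; a pose out of reach is approached as far as the arm can. A call with a gripper value outside its range is refused whole. The fingers move at their own pace and stop on an object; "newtons" is the grip in N (left out, the last holds). Time passes only in rows, so rows that repeat a pose let the fingers close. It gives the time, the measured TCP pose, the force and the opening at its end, in the units of the state.
- get_state(): the state, without advancing time (a new reading comes with each control period).
- camera(name): name is "scene" or "side" or "wrist"; returns the picture (384x512x3 uint8, red, green, blue); there is no depth.
- camera_info(name): a dict with "mtx" (3x3 intrinsics, pixels), "k1" (the pictures are not rectified: a ray, as slopes to the right and down, at radius r is drawn at 1 + k1 r^2 times it, then the intrinsics apply), "rvec" (rotation vector, rad) and "tvec" (3), from world to camera coordinates, as OpenCV has them. Camera axes: x right, y down, z forward; pixel columns grow to the right and rows downward; lengths in m; the calibration is good to about 2 mm. A picture is of the moment at which its call begins: read the wrist's pose just before it. camera_info takes no time and is no camera call; for the wrist camera it gives the pose at the moment of the call.
- close_job(): hands the job in, once; it reports no verdict.
The state is a dict: "clock": time; "q": joint angles; "qvel": joint speeds; "joint_torque": joint torques, N m; "eef_pos": TCP position; "tool_rot": TCP orientation; "ft_force": force on the tool from outside, world axes, zero at the start; "ft_torque": the same for the moment, N m; "opening": opening from 0.0 (shut) to 1.0 (fully open).
Only numpy, scipy, OpenCV 4.12 (cv2) and the standard library are available. Lean on these libraries where they do the work, as an engineer would, in place of code of your own. Each camera call takes 0.05 s, during which the arm holds its last target. There are 200 camera calls.

### The job

Take the blue-lidded jar from the small tray and stand it upright on the floor of the jar holder, between the sliding stop plate and the fixed end wall, and let go of it. Then pull up the red plunger knob, slide the stop one hole nearer to the jar and end wall, and let the pin go fully home in that hole. Finish while still gripping the red knob with the pin home (do not let go of it: a colleague will tighten the lock while you hold), and leave the other things where they stand.

Things in the scene. Friction and masses are not known exactly. Their poses are not given: they have to be found in the camera images.
- bur_jar: the jar to stow: white round jar with a blue lid, lid 58 mm in diameter (z 52 to 57 mm), body 52 mm in diameter below it, 57 mm high in all, about 0.12 kg; the lid is fast. Origin: centre of its underside, z up its axis. It stands at first in the small tray.
- tray_small: small perforated steel instrument tray, 173 (x) x 91 (y) mm, walls 19 mm high, floor 2 mm thick, fixed to the worktop. Origin: centre of its underside.
- holder: jar holder screwed to the worktop: white floor plate, x -96 to 70 mm and y -126 to 80 mm, floor top at z = 4 mm. Origin on the worktop. The jar bay spans x -66 to 66 mm, from the sliding stop plate (face at y = -38 mm + joint stop) to the fixed steel end wall at y = 76 mm (34 mm high); the far rail beyond x = 66 mm is 14 mm high, the index tube on the near (-x) side 26 mm.
- next_hole (a point): mouth of the index hole to slide to, in the top of the square aluminium tube (24 mm wide, top 26 mm over the worktop, along the holder's y at its x = -78 mm). Four square holes, 40 mm apart, at holder y = -100, -60 (start), -20 (this one) and 20 mm; each 12 mm long, for a pin of 8 mm. Axes as the holder's.
- bay_mid (a point): point on the floor of the bay where the jar may stand (the jar's origin goes here): at x 3, y 30 mm of the holder; at the start the stop plate is 68 mm and the end wall 46 mm from it along y. Axes as the holder's.
- knob: red plunger pull knob, upright cylinder 25 mm in diameter and 22 mm high, on top of the sliding sleeve. Origin: centre of its underside, 46 mm over the worktop when the pin is home; a steel boss 21 mm in diameter is just below it and the dark sleeve (36 x 44 mm) tops out at 32 mm, the stop plate at 34 mm. It is lifted straight up to pull the pin.
- knob_grip (a point): grip point on the knob's axis, 12 mm above its underside (58 mm over the worktop with the pin home)
- plunger (a joint): lift of the plunger pin in m: 0 pin home in a hole, 0.016 fully pulled; it reads about 0.009 to 0.010 when the pin rests on the tube between holes, so pull more than 0.011 to slide. A spring pushes it down with 4 N at 0 and 7 N fully pulled.
- stop (a joint): position of the sliding section (sleeve, plunger, knob and stop plate in one) along the holder's +y, in m: 0 in the hole where it starts, 0.040 in the next hole toward the end wall, -0.040 in the one away from it; the pin has 2 mm play either way in a hole. It slides with about 1.5 N of friction when the pin is pulled, may push the jar along gently, and stays where it is left.
- swab_jar: bystander: larger white jar with a teal lid, 68 mm in diameter, 75 mm high; origin at the centre of its underside
- dropper: bystander: brown dropper bottle, 34 mm in diameter, 102 mm high; origin at the centre of its underside
- needle_holder: bystander: steel needle holder (scissor shape) lying flat, 143 mm long along its y; origin at the centre of its underside
Mind the look-alikes: they are no part of the job. Of the things that look like the bur_jar, take the one that is farthest to the robot's right at the start.

How it is judged:
By the outcome, as a careful person would: the job done as asked, in the order asked, and still so for the second after the job is handed in, while the arm keeps its last pose, push and grip.
It also fails if it takes over 54 s, if anything falls off the work surface, if the arm or the gripper's body presses on something with over 40 N, if the wrist force passes 120 N, or if a joint passes its speed limit or range.

## Working session

There is one attempt and no reset: what is moved stays moved. The work goes in short steps, Python scripts to look and compute and a tool call to move; the robot and the scene stay as the last step left them, time stands still between calls to the robot, and variables do not carry over. Pictures are saved under pics/ and viewed, about 8 in all and at most 12, crops included, and the job is handed in when it is done.

Besides the shell and the picture viewer there is one more tool, called after "Emit:" as a command line: name --argument value ..., lists and objects as JSON in quotes. drive_tool: Moves the arm, as the interface text tells. Its arguments: {"type":"object","properties":{"deltas":{"type":"array"},"newtons":{"type":"number"}},"required":["deltas"]}

```bash
mkdir -p pics; cat > h.py <<'E'
import numpy as np, cv2
from rig import *
from scipy.spatial.transform import Rotation as R
def snap(n,f):
    i=camera_info(n); im=camera(n); cv2.imwrite('pics/'+f,im[:,:,::-1]); return im,i
def ray(i,u,v):
    K=np.array(i['mtx']); d=np.array([(u-K[0,2])/K[0,0],(v-K[1,2])/K[1,1]]); s=d.copy()
    for _ in range(30): s=d/(1+i['k1']*(s@s))
    Rm=cv2.Rodrigues(np.array(i['rvec'],float))[0]; t=np.array(i['tvec'],float).ravel()
    return -Rm.T@t, Rm.T@np.array([s[0],s[1],1.])
def atz(i,u,v,z):
    o,d=ray(i,u,v); return o+d*(z-o[2])/d[2]
def proj(i,P):
    P=np.atleast_2d(P); Rm=cv2.Rodrigues(np.array(i['rvec'],float))[0]; c=P@Rm.T+np.array(i['tvec'],float).ravel()
    s=c[:,:2]/c[:,2:]; s=s*(1+i['k1']*(s**2).sum(1,keepdims=True)); K=np.array(i['mtx'])
    return np.c_[s[:,0]*K[0,0]+K[0,2],s[:,1]*K[1,1]+K[1,2]]
E
python3 - <<'E'
from h import *
s=get_state(); print(s['clock'],s['eef_pos'],s['tool_rot'],s['opening'],grasp_offset)
for n in ['scene','side']:
    im,i=snap(n,n+'0.png'); o,d=ray(i,256,192); print(n,o.round(3),d.round(3),i['k1'],np.array(i['mtx']).round(1).tolist())
a=cv2.imread('pics/scene0.png'); b=cv2.imread('pics/side0.png')
E
```

```text
0.0 [ 0.20943068 -0.6410647   0.22170339] [-1.79898063e+02  9.39605797e-03  1.80956651e+01] 0.9950713410276754 0.0187
scene [-0.149  0.575  0.497] [ 0.672 -0.624 -0.399] 0.00745280559291604 [[358.4, 0.0, 254.2], [0.0, 358.4, 192.6], [0.0, 0.0, 1.0]]
side [ 0.335 -1.293  0.588] [ 0.168  0.914 -0.369] -0.09943055696444442 [[414.4, 0.0, 254.3], [0.0, 414.4, 194.3], [0.0, 0.0, 1.0]]
```

View pics/scene0.png

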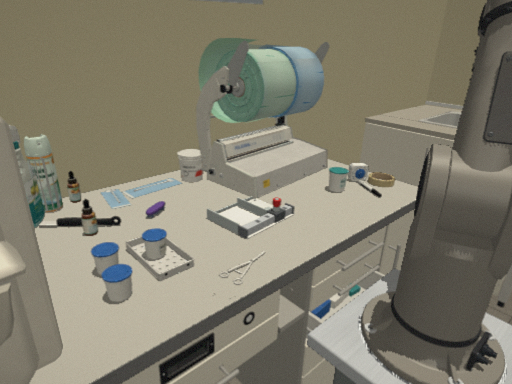

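View pics/side0.png

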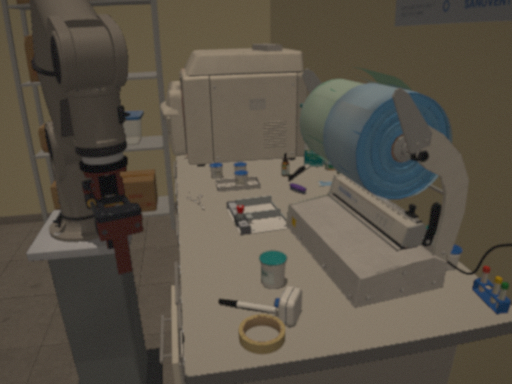

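The scene view shows three blue-lidded jars, with one in the tray at about (154,243). The holder is at (250,213) and its red knob at (277,202). Next I'll enlarge both views to get exact pixels.

```bash
python3 - <<'E'
import cv2
a=cv2.imread('pics/scene0.png')[180:310,80:310]; b=cv2.imread('pics/side0.png')[155:245,170:330]
cv2.imwrite('pics/c1.png',cv2.resize(a,None,fx=3.4,fy=3.4,interpolation=cv2.INTER_CUBIC))
cv2.imwrite('pics/c2.png',cv2.resize(b,None,fx=5,fy=5,interpolation=cv2.INTER_CUBIC))
from h import *
i=camera_info('scene'); j=camera_info('side')
for n,c,p in [('tray',i,(154,236)),('l',i,(106,250)),('f',i,(118,273)),('knobS',i,(277,199)),('traySide',j,(241,175)),('l',j,(216,166)),('f',j,(240,165)),('knob',j,(240,208))]:
    print(n,atz(c,*p,0.06).round(3))
E
```

```text
tray [0.544 0.253 0.06 ]
l [0.556 0.361 0.06 ]
f [0.459 0.375 0.06 ]
knobS [ 0.51  -0.123  0.06 ]
traySide [0.552 0.204 0.06 ]
l [0.469 0.34  0.06 ]
f [0.568 0.33  0.06 ]
knob [ 0.501 -0.107  0.06 ]
```

View pics/c1.png

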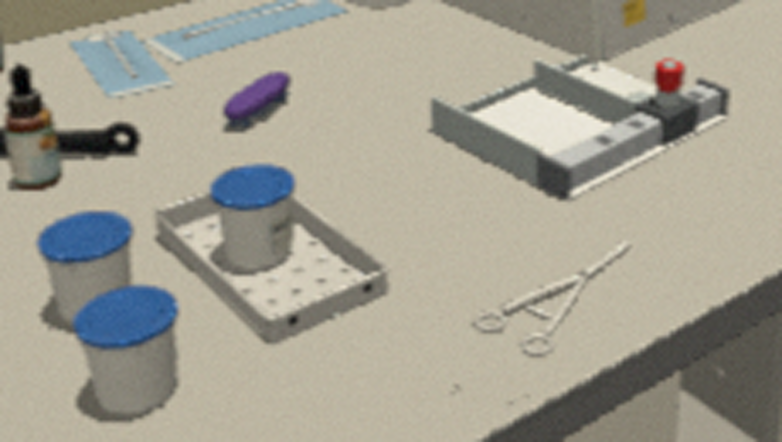

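View pics/c2.png

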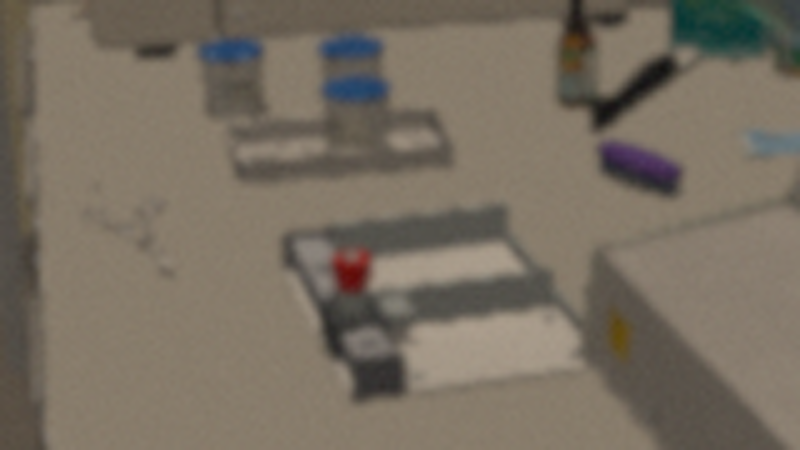

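Crop 1 shows the tray jar's lid centre at crop (253,186), which is (154.4,234.7) in the image, and the knob top at crop (670,65). Crop 2 shows the lid at (356,89) and the knob top at (352,253), and the holder corners are visible in both. I'll fit the holder pose from these points.

```bash
cat > fit.py <<'E'
from h import *
from scipy.optimize import least_squares
i=camera_info('scene'); j=camera_info('side')
S=lambda u,v:(i,u/3.4+80,v/3.4+180)
D=lambda u,v:(j,u/5+170,v/5+155)
obs=[((-78,-60,68),S(670,65)),((-78,-60,68),D(352,253)),((-96,80,4),S(570,195)),((-96,-126,4),S(727,118)),((-96,-126,4),D(350,395)),((70,-126,4),D(585,342)),((68,80,34),S(434,98)),((68,80,34),D(503,208)),((66,-40,34),S(537,64)),((66,-40,34),D(550,272))]
def pts(p): return [R.from_euler('z',p[2]).apply(np.array(a)/1000)+[p[0],p[1],0] for a,_ in obs]
def f(p): return np.concatenate([proj(o[0],P)[0]-o[1:] for P,(_,o) in zip(pts(p),obs)])
r=least_squares(f,[.58,-.06,0],loss='soft_l1'); p=r.x
print(p[:2].round(4),np.degrees(p[2]).round(2)); print(f(p).reshape(-1,2).round(1).tolist())
for n,a in [('knob',(-78,-60,58)),('bay',(3,30,4))]: print(n,(R.from_euler('z',p[2]).apply(np.array(a)/1000)+[p[0],p[1],0]).round(4))
def tri(o):
    g=lambda q:np.concatenate([proj(c[0],[[q[0],q[1],.059]])[0]-c[1:] for c in o])
    r=least_squares(g,[.55,.22]); return r.x.round(4),r.fun.round(1)
print('jar',tri([S(253,186),D(356,89)])); print([atz(*S(253,186),.059).round(3),atz(*D(356,89),.059).round(3)])
E
python3 fit.py
```

```text
[ 0.57   -0.0436] 4.94
[[0.1, -0.1], [-1.4, 0.6], [-0.2, 0.8], [0.7, -1.0], [-1.0, 0.4], [3.3, 3.7], [-0.5, -0.5], [-0.6, -1.7], [-0.8, -2.0], [0.4, -1.4]]
knob [ 0.4975 -0.1101  0.058 ]
bay [ 0.5704 -0.0134  0.004 ]
jar (array([0.5559, 0.2465]), array([-0.1, -1.2, -0.9, -1.1]))
[array([0.551, 0.249, 0.059]), array([0.558, 0.233, 0.059])]
```

```bash
cat >> h.py <<'E'
def go(p,yaw):
    s=get_state(); Rc=R.from_euler('xyz',s['tool_rot'],degrees=True); Rt=R.from_euler('xyz',[180,0,yaw],degrees=True)
    print('shift',Rc.inv().apply(np.array(p)-s['eef_pos']).round(4).tolist(),'turn',(Rc.inv()*Rt).as_rotvec(degrees=True).round(2).tolist())
def st():
    s=get_state(); print({k:np.round(s[k],4).tolist() for k in('clock','eef_pos','tool_rot','ft_force','opening','q')})
E
python3 -c "
from h import *
go([.5,-.2,.22],54);go([.556,.2,.2],90)"
```

```text
shift [0.4132, -0.3291, 0.0023] turn [-0.09, -0.02, -35.91]
shift [0.5906, -0.6919, 0.0228] turn [-0.08, -0.05, -71.91]
```

Emit:
drive_tool --deltas '[[[0.04,-0.03,0],[0,0,-3],1],[[0.08,-0.06,0],[0,0,-6],1],[[0.11,-0.085,0],[0,0,-9],1],[[0.14,-0.115,0],[0,0,-12],1],[[0.175,-0.14,0],[0,0,-15],1],[[0.205,-0.165,0],[0,0,-18],1],[[0.24,-0.19,0],[0,0,-21],1],[[0.275,-0.22,0],[0,0,-24],1],[[0.31,-0.247,0],[0,0,-27],1],[[0.345,-0.275,0],[0,0,-30],1],[[0.38,-0.302,0],[0,0,-33],1],[[0.413,-0.329,0],[0,0,-36],1]]' --newtons 20

```text
clock: 1.1
eef_pos: [0.4847, -0.2222, 0.2221]
tool_rot: [-179.9, -0.0, 54.2]
ft_force: [1.7, -0.7, 0.3]
opening: 1.0
```

```bash
python3 -c "
from h import *
st();go([.55,.2,.2],90)"
```

```text
{'clock': 1.1, 'eef_pos': [0.4847, -0.2222, 0.2221], 'tool_rot': [-179.9127, -0.0362, 54.232], 'ft_force': [1.7408, -0.7299, 0.2511], 'opening': 0.9999, 'q': [33.3269, 15.2285, -18.2402, 107.4908, 5.4759, 58.2001, -22.9787]}
shift [0.3807, -0.1938, 0.0227] turn [-0.07, -0.06, -35.77]
```

Emit:
drive_tool --deltas '[[[0.035,-0.02,0],[0,0,-3],1],[[0.07,-0.035,0],[0,0,-6],1],[[0.105,-0.055,0],[0,0,-9],1],[[0.14,-0.07,0],[0,0,-12],1],[[0.175,-0.09,0],[0,0,-15],1],[[0.21,-0.107,0],[0,0,-18],1],[[0.245,-0.125,0.005],[0,0,-21],1],[[0.28,-0.143,0.01],[0,0,-24],1],[[0.315,-0.16,0.015],[0,0,-27],1],[[0.35,-0.178,0.02],[0,0,-31],1],[[0.381,-0.194,0.022],[0,0,-36],1],[[0.381,-0.194,0.022],[0,0,-36],1]]'

```text
clock: 2.1
eef_pos: [0.5485, 0.209, 0.2003]
tool_rot: [-179.9, -0.4, 91.0]
ft_force: [0.7, 0.4, 0.1]
opening: 0.998
```

```bash
python3 -c "
from h import *
st();im,i=snap('wrist','w0.png');print(proj(i,[.5559,.2465,.059]));o,d=ray(i,256,192);print(o,d)
st()
"
```

```text
{'clock': 2.1, 'eef_pos': [0.5485, 0.209, 0.2003], 'tool_rot': [-179.8925, -0.3805, 91.0049], 'ft_force': [0.7205, 0.4191, 0.1267], 'opening': 0.9975, 'q': [0.2012, 24.1507, -34.8736, 101.0311, 15.2949, 59.574, -39.1067]}
[[265.11257792 155.52960522]]
[0.54642247 0.27361629 0.36309573] [ 3.53156340e-04 -2.21280371e-01 -9.75280968e-01]
{'clock': 2.15, 'eef_pos': [0.5488, 0.205, 0.2001], 'tool_rot': [-179.8657, -0.2217, 90.6466], 'ft_force': [0.4227, -1.029, -0.6664], 'opening': 1.0025, 'q': [0.3614, 24.0548, -34.6731, 101.1361, 15.2901, 59.614, -39.144]}
```

View pics/w0.png

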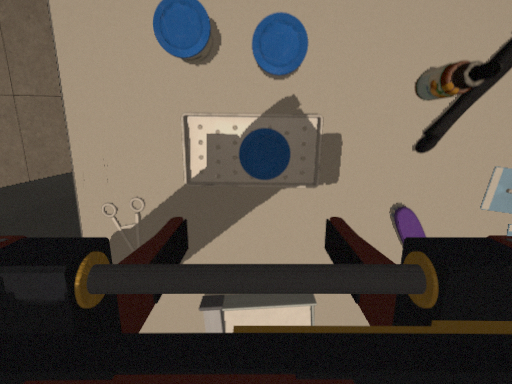

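The wrist view shows the tray jar's lid at about (265,154), where I predicted it, and the tray edges run parallel to the image. The jaws lie along the tray's long axis.

```bash
python3 -c "
from h import *
st();im,i=snap('wrist','w1.png');im=im.astype(int)
m=((im[...,2]-im[...,0]>25)&(im[...,2]>im[...,1]+15)).astype(np.uint8);m[:, :190]=0;m[:115]=0;m[190:]=0;m[:,320:]=0
u,v=cv2.minEnclosingCircle(np.argwhere(m)[:,::-1].astype(np.float32))[0];print(u,v,m.sum())
p=atz(i,u,v,.058);print(p)
go([p[0],p[1],.1],90);go([p[0],p[1],.035],90)"
```

```text
{'clock': 2.15, 'eef_pos': [0.5488, 0.205, 0.2001], 'tool_rot': [-179.8657, -0.2217, 90.6466], 'ft_force': [0.4227, -1.029, -0.6664], 'opening': 1.0025, 'q': [0.3614, 24.0548, -34.6731, 101.1361, 15.2901, 59.614, -39.144]}
263.80450439453125 149.52557373046875 2030
[0.55483089 0.24862106 0.058     ]
shift [0.0465, 0.006, 0.1001] turn [-0.13, -0.1, 0.38]
shift [0.0464, 0.0062, 0.1651] turn [-0.13, -0.1, 0.38]
```

Emit:
drive_tool --deltas '[[[0.03,0.004,0.02],[0,0,0],1],[[0.0465,0.006,0.04],[0,0,0],1],[[0.0465,0.006,0.065],[0,0,0],1],[[0.0465,0.006,0.085],[0,0,0],1],[[0.0465,0.006,0.105],[0,0,0],1],[[0.0465,0.006,0.12],[0,0,0],1],[[0.0465,0.006,0.135],[0,0,0],1],[[0.0465,0.006,0.148],[0,0,0],1],[[0.0465,0.006,0.158],[0,0,0],1],[[0.0465,0.006,0.165],[0,0,0],1],[[0.0465,0.006,0.165],[0,0,0],1],[[0.0465,0.006,0.165],[0,0,0],1]]'

```text
clock: 3.2
eef_pos: [0.5548, 0.2485, 0.0352]
tool_rot: [-179.9, -0.1, 90.4]
ft_force: [-0.0, 0.3, 1.2]
opening: 1.002
```

Emit:
drive_tool --deltas '[[[0,0,0],[0,0,0],0.7],[[0,0,0],[0,0,0],0.5],[[0,0,0],[0,0,0],0.3],[[0,0,0],[0,0,0],0.1],[[0,0,0],[0,0,0],-0.2],[[0,0,0],[0,0,0],-1],[[0,0,0],[0,0,0],-1],[[0,0,0],[0,0,0],-1],[[0,0,0],[0,0,0],-1],[[0,0,0],[0,0,0],-1]]' --newtons 20

```text
clock: 4.03
eef_pos: [0.5552, 0.2487, 0.0356]
tool_rot: [-179.9, -0.1, 90.4]
ft_force: [-0.0, 0.5, 3.8]
opening: 0.651
```

```bash
python3 -c "
from h import *
st()"
```

```text
{'clock': 4.0333, 'eef_pos': [0.5552, 0.2487, 0.0356], 'tool_rot': [-179.915, -0.1143, 90.3615], 'ft_force': [-0.0061, 0.5472, 3.8165], 'opening': 0.6507, 'q': [-8.1984, 37.4033, -29.3947, 104.6524, 24.9643, 44.4905, -50.3213]}
```

Emit:
drive_tool --deltas '[[[0,0,-0.004],[0,0,0],-1],[[0,0,-0.01],[0,0,0],-1],[[0,0,-0.02],[0,0,0],-1],[[0,0,-0.032],[0,0,0],-1],[[0,0,-0.046],[0,0,0],-1],[[0,0,-0.06],[0,0,0],-1],[[0,0,-0.074],[0,0,0],-1],[[0,0,-0.086],[0,0,0],-1],[[0,0,-0.094],[0,0,0],-1],[[0,0,-0.1],[0,0,0],-1],[[0,0,-0.1],[0,0,0],-1],[[0,0,-0.1],[0,0,0],-1]]'

```text
clock: 5.03
eef_pos: [0.5553, 0.2483, 0.1356]
tool_rot: [-179.9, -0.1, 90.4]
ft_force: [0.8, 0.1, -1.6]
opening: 0.65
```

```bash
python3 -c "
from h import *
st();go([.5704,-.0134,.135],95)"
```

```text
{'clock': 5.0333, 'eef_pos': [0.5553, 0.2483, 0.1356], 'tool_rot': [-179.9193, -0.1053, 90.3532], 'ft_force': [0.7621, 0.1273, -1.6003], 'opening': 0.65, 'q': [-5.287, 30.1651, -33.0348, 101.3674, 19.5498, 54.2898, -45.9907]}
shift [-0.2618, 0.0135, 0.0001] turn [-0.08, -0.11, -4.65]
```

Emit:
drive_tool --deltas '[[[-0.015,0.001,0],[0,0,-0.5],-1],[[-0.04,0.002,0],[0,0,-1],-1],[[-0.068,0.003,0],[0,0,-1.5],-1],[[-0.098,0.005,0],[0,0,-2],-1],[[-0.13,0.0065,0],[0,0,-2.5],-1],[[-0.16,0.008,0],[0,0,-3],-1],[[-0.19,0.0095,0],[0,0,-3.5],-1],[[-0.218,0.011,0],[0,0,-4],-1],[[-0.24,0.0125,0],[0,0,-4.6],-1],[[-0.255,0.0135,0],[0,0,-4.6],-1],[[-0.262,0.0135,0],[0,0,-4.6],-1],[[-0.262,0.0135,0],[0,0,-4.6],-1]]'

```text
clock: 6.03
eef_pos: [0.5699, -0.0156, 0.1341]
tool_rot: [-179.8, -0.1, 94.8]
ft_force: [-0.3, 0.4, -1.4]
opening: 0.652
```

```bash
python3 -c "
from h import *
st();go([.5704,-.0134,.0375],95)
a,i=snap('scene','s2.png');b,j=snap('side','d2.png')
A=cv2.resize(a[150:250,180:320,::-1],(784,560),interpolation=cv2.INTER_CUBIC)
cv2.imwrite('pics/s2c.png',A)
w,k=snap('wrist','w2.png')
"
```

```text
{'clock': 6.0333, 'eef_pos': [0.5699, -0.0156, 0.1341], 'tool_rot': [-179.8243, -0.0829, 94.7795], 'ft_force': [-0.3051, 0.44, -1.4097], 'opening': 0.652, 'q': [20.4899, 26.8425, -32.3249, 106.5829, 17.7676, 51.8059, -15.4288]}
shift [0.002, 0.001, 0.0966] turn [-0.18, -0.08, -0.22]
```

View pics/w2.png

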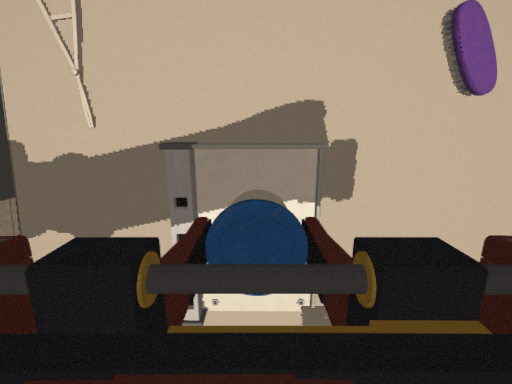

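The wrist view shows the bay under the held jar. The end wall's top edge is at v≈146, with corners at (161,147) and (327,147), and the index hole at holder y=20 mm is at (181,202). I'll use these to check the holder pose.

```bash
python3 -c "
from h import *
k=camera_info('wrist')
p=[.570,-.0436,np.radians(4.94)]
for a,uv in [((-78,20,26),(181.5,202)),((-90,80,26),(161,148)),((70,80,34),(327,147)),((-78,-20,26),(182,239))]:
    P=R.from_euler('z',p[2]).apply(np.array(a)/1000)+[p[0],p[1],0]
    q=atz(k,*uv,a[2]/1000); print(a,proj(k,P).round(1),uv,'obs-fit mm',((q-P)*1000).round(1))
"
```

```text
(-78, 20, 26) [[180.  205.2]] (181.5, 202) obs-fit mm [1.5 3.6 0. ]
(-90, 80, 26) [[164.  146.7]] (161, 148) obs-fit mm [-2.9 -1.6  0. ]
(70, 80, 34) [[328.1 147.9]] (327, 147) obs-fit mm [-1.2  0.7  0. ]
(-78, -20, 26) [[182.3 241. ]] (182, 239) obs-fit mm [-0.4  2.3  0. ]
```

Emit:
drive_tool --deltas '[[[0.003,0.001,0.01],[0,0,0],-1],[[0.003,0.001,0.025],[0,0,0],-1],[[0.003,0.001,0.04],[0,0,0],-1],[[0.003,0.001,0.055],[0,0,0],-1],[[0.003,0.001,0.068],[0,0,0],-1],[[0.003,0.001,0.078],[0,0,0],-1],[[0.003,0.001,0.085],[0,0,0],-1],[[0.003,0.001,0.09],[0,0,0],-1],[[0.003,0.001,0.093],[0,0,0],-1],[[0.003,0.001,0.095],[0,0,0],-1],[[0.003,0.001,0.0955],[0,0,0],-1],[[0.003,0.001,0.0955],[0,0,0],-1]]'

```text
clock: 7.18
eef_pos: [0.571, -0.0085, 0.0397]
tool_rot: [-179.9, -0.2, 95.1]
ft_force: [1.2, 0.6, -0.6]
opening: 0.65
```

```bash
python3 -c "
from h import *
st();go([.5704,-.012,.0375],95)
"
```

```text
{'clock': 7.1833, 'eef_pos': [0.571, -0.0085, 0.0397], 'tool_rot': [-179.9431, -0.1653, 95.0531], 'ft_force': [1.1555, 0.5871, -0.6309], 'opening': 0.6495, 'q': [16.7564, 34.2123, -28.7693, 109.7612, 23.6053, 41.9703, -20.6238]}
shift [-0.0035, -0.0009, 0.0022] turn [-0.06, -0.17, 0.05]
```

Emit:
drive_tool --deltas '[[[-0.0035,0,0],[0,0,0],-1],[[-0.0035,0,0.001],[0,0,0],-1],[[-0.0035,0,0.002],[0,0,0],-1],[[-0.0035,0,0.0025],[0,0,0],-1],[[-0.0035,0,0.003],[0,0,0],-1],[[-0.0035,0,0.003],[0,0,0],-1]]'

```text
clock: 7.68
eef_pos: [0.5718, -0.0121, 0.0378]
tool_rot: [-180.0, -0.1, 95.0]
ft_force: [-2.0, -1.6, 7.7]
opening: 0.647
```

Emit:
drive_tool --deltas '[[[0,0,0],[0,0,0],0.4],[[0,0,0],[0,0,0],0.5],[[0,0,0],[0,0,0],0.7],[[0,0,0],[0,0,0],0.9],[[0,0,0],[0,0,0],0.9],[[0,0,0],[0,0,0],0.9]]'

```text
clock: 8.18
eef_pos: [0.5718, -0.0121, 0.0377]
tool_rot: [-180.0, -0.1, 95.0]
ft_force: [0.1, -0.6, 0.0]
opening: 0.949
```

Emit:
drive_tool --deltas '[[[0,0,-0.01],[0,0,0],0.9],[[0,0,-0.025],[0,0,0],0.9],[[0,0,-0.045],[0,0,0],0.9],[[0,0,-0.065],[0,0,0],0.9],[[0,0,-0.085],[0,0,0],0.9],[[0,0,-0.105],[0,0,0],0.9],[[0,0,-0.125],[0,0,0],0.9],[[0,0,-0.14],[0,0,0],0.9],[[0,0,-0.15],[0,0,0],0.9]]'

```text
clock: 8.93
eef_pos: [0.5725, -0.0122, 0.1902]
tool_rot: [179.9, -0.1, 95.0]
ft_force: [-1.1, 0.2, 0.3]
opening: 0.944
```

```bash
python3 -c "
from h import *
st();go([.4975,-.19,.19],95)
"
```

```text
{'clock': 8.9333, 'eef_pos': [0.5725, -0.0122, 0.1902], 'tool_rot': [179.8686, -0.1087, 95.0456], 'ft_force': [-1.0584, 0.2358, 0.3458], 'opening': 0.944, 'q': [21.7495, 23.1962, -33.9871, 103.6266, 15.0046, 57.5748, -13.1377]}
shift [-0.1705, -0.0904, -0.0003] turn [0.13, -0.11, 0.05]
```

Emit:
drive_tool --deltas '[[[-0.02,-0.01,0],[0,0,0],0.9],[[-0.05,-0.025,0],[0,0,0],0.9],[[-0.08,-0.042,0],[0,0,0],0.9],[[-0.11,-0.058,0],[0,0,0],0.9],[[-0.14,-0.074,0],[0,0,0],0.9],[[-0.16,-0.085,0],[0,0,0],0.9],[[-0.17,-0.09,0],[0,0,0],0.9],[[-0.17,-0.09,0],[0,0,0],0.9],[[-0.17,-0.09,0],[0,0,0],0.9]]'

```text
clock: 9.68
eef_pos: [0.4982, -0.1886, 0.1898]
tool_rot: [179.8, -0.1, 95.0]
ft_force: [-0.8, 1.2, 0.4]
opening: 0.95
```

```bash
python3 -c "
from h import *
st();im,i=snap('wrist','w3.png');im=im.astype(int)
m=((im[...,0]-im[...,1]>70)&(im[...,0]>100)).astype(np.uint8);m[225:]=0
n,l,s,c=cv2.connectedComponentsWithStats(m);print(s,c)
print(proj(i,[.4975,-.1101,.068]))
"
```

```text
{'clock': 9.6833, 'eef_pos': [0.4982, -0.1886, 0.1898], 'tool_rot': [179.841, -0.1444, 95.0447], 'ft_force': [-0.8222, 1.2118, 0.3744], 'opening': 0.95, 'q': [40.1706, 18.9428, -31.503, 108.9305, 11.699, 55.2068, 8.396]}
[[     0      0    512    384 196336]
 [   253    102     23     23    272]] [[255.48852987 191.60866576]
 [263.77941176 113.0625    ]]
[[263.58585471 116.08855654]]
```

View pics/w3.png

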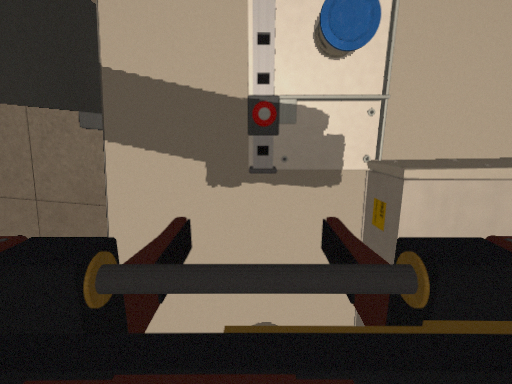

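The view shows the jar upright in the bay at (349,20). The knob is at (264,113), about 2 mm from my estimate. Before I choose the jaw direction, I'll check the machine corner at (367,163).

```bash
python3 -c "
from h import *
i=camera_info('wrist')
for z in (.06,.1,.14): print(z,atz(i,367,163,z).round(3),atz(i,403,180,z).round(3))
p=atz(i,263.8,113.5,.068);print('knob',p); 
j=camera_info('side')
for z in (.06,.1): print(atz(j,595/5+170,255/5+155,z).round(3))
go([p[0],p[1],.11],95);go([p[0],p[1],.11],5);go([p[0],p[1],.11],185)
print('jar',atz(i,350,19,.061))
"
```

```text
0.06 [ 0.614 -0.147  0.06 ] [ 0.656 -0.162  0.06 ]
0.1 [ 0.597 -0.144  0.1  ] [ 0.634 -0.156  0.1  ]
0.14 [ 0.58 -0.14  0.14] [ 0.611 -0.151  0.14 ]
knob [ 0.49778412 -0.10656973  0.068     ]
[ 0.655 -0.126  0.06 ]
[ 0.631 -0.214  0.1  ]
shift [0.0806, 0.0062, 0.0801] turn [0.18, -0.16, 0.16]
shift [0.0806, 0.0062, 0.0801] turn [0.02, -0.26, 90.16]
shift [0.0806, 0.0062, 0.0801] turn [0.26, 0.02, -89.84]
jar [ 0.57119522 -0.01320434  0.061     ]
```

Emit:
drive_tool --deltas '[[[0.005,0,0],[0,0,-7],0.6],[[0.01,0.001,0],[0,0,-14],0.6],[[0.02,0.002,0],[0,0,-21],0.6],[[0.03,0.002,0],[0,0,-28],0.6],[[0.04,0.003,0],[0,0,-35],0.6],[[0.05,0.004,0],[0,0,-42],0.6],[[0.06,0.005,0],[0,0,-49],0.6],[[0.07,0.006,0],[0,0,-56],0.6],[[0.08,0.006,0],[0,0,-63],0.6],[[0.08,0.006,0],[0,0,-70],0.6],[[0.08,0.006,0],[0,0,-77],0.6],[[0.08,0.006,0],[0,0,-84],0.6]]'

```text
clock: 10.73
eef_pos: [0.4982, -0.1044, 0.1905]
tool_rot: [179.8, 0.2, 179.8]
ft_force: [-0.5, -0.0, 0.1]
opening: 0.803
```

Emit:
drive_tool --deltas '[[[0,0,0],[0,0,-5],0.6],[[0,0,0],[0,0,-5.5],0.6],[[0,0,0],[0,0,-5.5],0.6]]'

```text
clock: 10.98
eef_pos: [0.4987, -0.1025, 0.1906]
tool_rot: [179.7, 0.3, -174.7]
ft_force: [0.1, 0.3, 1.0]
opening: 0.798
```

```bash
python3 -c "
from h import *
st();go([.4978,-.1066,.1],185);go([.4978,-.1066,.0393],185)
"
```

```text
{'clock': 10.9833, 'eef_pos': [0.4987, -0.1025, 0.1906], 'tool_rot': [179.7381, 0.2558, -174.702], 'ft_force': [0.0882, 0.2662, 1.0181], 'opening': 0.798, 'q': [47.6822, 21.3265, -51.9955, 110.9952, 19.6846, 56.8342, 81.9707]}
shift [0.0017, -0.0044, 0.0906] turn [0.26, 0.26, 0.3]
shift [0.0019, -0.0047, 0.1513] turn [0.26, 0.26, 0.3]
```

Emit:
drive_tool --deltas '[[[0.0018,-0.0045,0.01],[0.2,0.2,0.2],0.6],[[0.0018,-0.0045,0.03],[0.2,0.2,0.2],0.6],[[0.0018,-0.0045,0.05],[0.2,0.2,0.2],0.6],[[0.0018,-0.0045,0.07],[0.2,0.2,0.2],0.6],[[0.0018,-0.0045,0.09],[0.2,0.2,0.2],0.6],[[0.0018,-0.0045,0.108],[0.2,0.2,0.2],0.6],[[0.0018,-0.0045,0.122],[0.2,0.2,0.2],0.6],[[0.0018,-0.0045,0.134],[0.2,0.2,0.2],0.6],[[0.0018,-0.0045,0.143],[0.2,0.2,0.2],0.6],[[0.0018,-0.0045,0.149],[0.2,0.2,0.2],0.6],[[0.0018,-0.0045,0.151],[0.2,0.2,0.2],0.6],[[0.0018,-0.0045,0.151],[0.2,0.2,0.2],0.6]]'

```text
clock: 11.98
eef_pos: [0.498, -0.1063, 0.0395]
tool_rot: [179.9, 0.1, -174.9]
ft_force: [-1.1, 0.9, 0.2]
opening: 0.804
```

```bash
python3 -c "
from h import *
st();go([.4978,-.1066,.0393],185)
im,i=snap('scene','s3.png');cv2.imwrite('pics/s3c.png',cv2.resize(im[170:240,190:310,::-1],None,fx=6,fy=6,interpolation=cv2.INTER_CUBIC))
"
```

```text
{'clock': 11.9833, 'eef_pos': [0.498, -0.1063, 0.0395], 'tool_rot': [179.9331, 0.0535, -174.9127], 'ft_force': [-1.0752, 0.9409, 0.2275], 'opening': 0.8038, 'q': [38.8921, 33.4524, -42.4955, 117.4697, 33.8992, 41.7256, 69.9689]}
shift [0.0002, -0.0003, 0.0002] turn [0.07, 0.05, 0.09]
```

View pics/s3c.png

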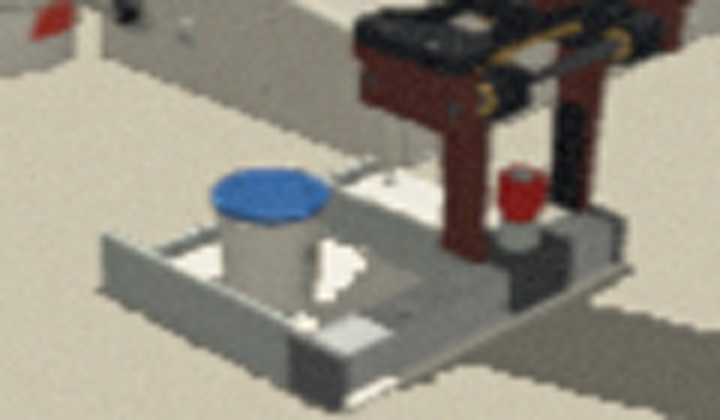

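The crop shows the jar upright in the bay and the knob between the open fingers, so I'll close on it.

Emit:
drive_tool --deltas '[[[0,0,0],[0,0,0],0.3],[[0,0,0],[0,0,0],0.1],[[0,0,0],[0,0,0],-0.1],[[0,0,0],[0,0,0],-0.25],[[0,0,0],[0,0,0],-0.4],[[0,0,0],[0,0,0],-1],[[0,0,0],[0,0,0],-1],[[0,0,0],[0,0,0],-1],[[0,0,0],[0,0,0],-1]]' --newtons 40

```text
clock: 12.78
eef_pos: [0.4983, -0.1066, 0.04]
tool_rot: [180.0, 0.1, -174.9]
ft_force: [0.6, -0.4, 2.0]
opening: 0.275
```

Emit:
drive_tool --deltas '[[[0,0,-0.003],[0,0,0],-1],[[0,0,-0.006],[0,0,0],-1],[[0,0,-0.009],[0,0,0],-1],[[0,0,-0.012],[0,0,0],-1],[[0,0,-0.014],[0,0,0],-1],[[0,0,-0.014],[0,0,0],-1],[[0,0,-0.014],[0,0,0],-1]]'

```text
clock: 13.37
eef_pos: [0.4982, -0.1067, 0.054]
tool_rot: [180.0, 0.1, -174.9]
ft_force: [1.9, -0.4, -7.4]
opening: 0.269
```

```bash
python3 -c "
from h import *
st()"
```

```text
{'clock': 13.3667, 'eef_pos': [0.4982, -0.1067, 0.054], 'tool_rot': [179.9656, 0.09, -174.9262], 'ft_force': [1.9056, -0.3708, -7.3533], 'opening': 0.2694, 'q': [39.8543, 32.2113, -43.6165, 117.0596, 32.4621, 43.1376, 71.186]}
```

Emit:
drive_tool --deltas '[[[0,0.004,0],[0,0,0],-1],[[0,0.009,0],[0,0,0],-1],[[0,0.014,0],[0,0,0],-1],[[0,0.019,0],[0,0,0],-1],[[0,0.024,0],[0,0,0],-1],[[0,0.029,0],[0,0,0],-1],[[0,0.033,0],[0,0,0],-1],[[0,0.036,0],[0,0,0],-1],[[0,0.039,0],[0,0,0],-1],[[0,0.04,0],[0,0,0],-1],[[0,0.04,0],[0,0,0],-1],[[0,0.04,0],[0,0,0],-1]]'

```text
clock: 14.37
eef_pos: [0.4947, -0.0664, 0.0541]
tool_rot: [179.9, 0.1, -174.9]
ft_force: [2.2, -0.4, -6.4]
opening: 0.279
```

```bash
python3 -c "
from h import *
st();a=R.from_euler('z',4.94,degrees=True)
s=get_state();print(a.inv().apply(np.array(s['eef_pos'])-[.4982,-.1067,.040])*1000)
im,i=snap('scene','s4.png');cv2.imwrite('pics/s4c.png',cv2.resize(im[170:240,190:310,::-1],None,fx=6,fy=6,interpolation=cv2.INTER_CUBIC))"
```

```text
{'clock': 14.3667, 'eef_pos': [0.4947, -0.0664, 0.0541], 'tool_rot': [179.9321, 0.0975, -174.9152], 'ft_force': [2.1621, -0.4109, -6.3987], 'opening': 0.2791, 'q': [35.8954, 31.5147, -44.0137, 118.3937, 32.4167, 42.4839, 66.4467]}
[-9.20439816e-03  4.04724068e+01  1.40799506e+01]
```

View pics/s4c.png

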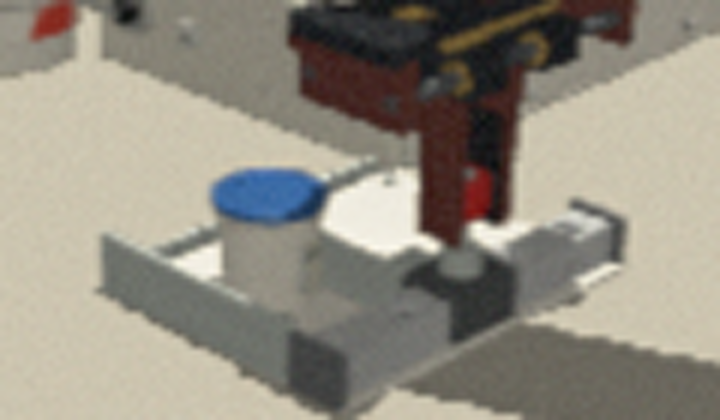

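The stop has moved about 40 mm toward the jar, which is still upright. Next I'll lower the pin slowly.

Emit:
drive_tool --deltas '[[[0,0,0.002],[0,0,0],-1],[[0,0,0.004],[0,0,0],-1],[[0,0,0.006],[0,0,0],-1],[[0,0,0.008],[0,0,0],-1],[[0,0,0.01],[0,0,0],-1],[[0,0,0.0115],[0,0,0],-1],[[0,0,0.013],[0,0,0],-1],[[0,0,0.014],[0,0,0],-1],[[0,0,0.0145],[0,0,0],-1],[[0,0,0.0145],[0,0,0],-1],[[0,0,0.0145],[0,0,0],-1]]'

```text
clock: 15.33
eef_pos: [0.4948, -0.0665, 0.0399]
tool_rot: [180.0, 0.1, -174.9]
ft_force: [0.4, -1.4, 3.4]
opening: 0.273
```

```bash
python3 -c "
from h import *
st()"
```

```text
{'clock': 15.3333, 'eef_pos': [0.4948, -0.0665, 0.0399], 'tool_rot': [179.9618, 0.1076, -174.9237], 'ft_force': [0.419, -1.4149, 3.3946], 'opening': 0.2732, 'q': [34.8871, 32.7403, -42.8339, 118.7915, 33.9675, 41.0628, 65.1291]}
```

Emit:
drive_tool --deltas '[[[0,0,0.0005],[0,0,0],-1],[[0,0,0.001],[0,0,0],-1],[[0,0,0.001],[0,0,0],-1],[[0,0,0.001],[0,0,0],-1],[[0,0,0.001],[0,0,0],-1],[[0,0,0.001],[0,0,0],-1]]'

```text
clock: 15.83
eef_pos: [0.495, -0.0666, 0.0398]
tool_rot: [-180.0, 0.1, -174.9]
ft_force: [-3.2, -1.2, 12.2]
opening: 0.277
```

```bash
python3 -c "
from h import *
st()
im,i=snap('scene','s5.png');jm,j=snap('side','d5.png')
A=cv2.resize(im[170:240,190:310,::-1],(720,420),interpolation=cv2.INTER_CUBIC)
cv2.imwrite('pics/s5c.png',A)
"
```

```text
{'clock': 15.8333, 'eef_pos': [0.495, -0.0666, 0.0398], 'tool_rot': [-179.9801, 0.1176, -174.925], 'ft_force': [-3.1752, -1.2305, 12.2318], 'opening': 0.2771, 'q': [34.8222, 32.738, -42.7953, 118.7952, 34.0399, 41.0572, 65.0395]}
```

View pics/s5c.png

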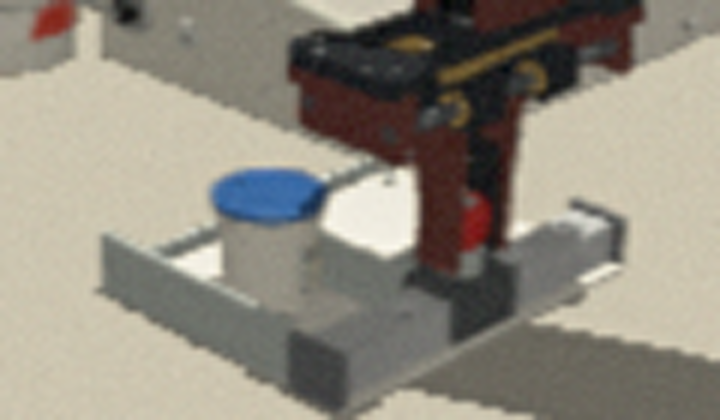

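The pin is home: it stops hard at the height where I first gripped the knob, and the knob sits low on the sleeve. The jar is upright, so I'll hand the job in.

```bash
python3 -c "
from h import *
print(close_job());st()"
```

```text
the job is handed in; nothing more can be done
None
the job is handed in; nothing more can be done
```

The jar is stowed and the stop is locked one hole nearer to it, with the gripper still holding the red knob. I handed the job in at about 16 s on the robot's clock; no verdict was given.

- **Jar:** I took the blue-lidded jar from the small tray by its lid, stood it on the bay floor near bay_mid and let go. It was upright in the last picture.
- **Stop and pin:** I gripped the knob at 40 N, lifted it 14 mm, slid it about 40 mm toward the end wall and lowered it.
- **Last checks:** The tool came back to 39.8 mm, against 40.0 mm when I first gripped the knob. Pushing down a further 1 mm in command only raised the force from 3 N to 12 N without moving, so I take the pin as fully home. I left that 12 N push on.
- **Not checked:** I could not read the plunger and stop joints directly. I made no separate check of the bystander objects, but the arm met no unexpected forces. The script's state printout after handing in was refused, so there is no reading from after that moment.

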